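# Seat the shaker platform on its pins

## Task

The platform plate of the orbital shaker has been left riding on top of its two locating pins. Push it with the fingertips back against the fence and along it until both holes drop over the pins and the plate lies flat on the deck. Do not lift the plate, leave the other things on the bench and deck where they stand, and finish with the hand clear.

Things in the scene. Friction and masses are not known exactly. Their poses are not given: they have to be found in the camera images.
- deck: Orbital shaker fixed to the bench, 240 mm (its x) by 340 mm (its y). Origin: centre of its underside, on the bench; its flat deck is 70 mm above. Its x axis points away from the robot, towards the fence (yaw within 15 degrees). Two steel locating pins stand on the deck at x = +44.5 mm, y = +30 and -30 mm.
- fence (a point): Middle of the top edge of the fence's face that looks to the robot: a steel bar along the deck's far side, 300 mm long, 22 mm high above the deck; face at the deck's x = +85 mm, a thin white line at its middle. With the plate pushed squarely against it, the holes are in line with the pins front to back, so sliding the plate along it brings them over the pins.
- seat (a point): Where the plate's origin comes when seated: on the deck's surface at its x = +24.5 mm, y = 0, plate square to the deck. The plate's far edge is then 0.5 mm from the fence and the pin tops stand 4 mm out of its holes.
- plate: Loose aluminium plate, 120 mm (its x) by 160 mm (its y), 6 mm thick, about 0.34 kg, a thin ribbed rubber mat on its near half. Origin: centre of its underside. At the start 10 to 24 mm short of the fence, up to 42 mm to either side, turned up to 6 degrees; its far part rides on the pins' tops, its near edge rests on the deck (tilt about 6 degrees). Slides at a push of a few newtons.
- hole0 (a point): Centre of the plate's left (+y) hole, at the plate's top face: 14 mm through hole at the plate's x = +20 mm, y = +30 mm (40 mm from its far edge).
- hole1 (a point): Centre of the plate's right (-y) hole, the same at y = -30 mm.
- near_edge (a point): Middle of the plate's near edge, at its underside.
- pin0 (a point): Foot of the left (+y) locating pin, at the deck's surface. The pin is 10 mm across with a round top, 10 mm tall.
- pin1 (a point): Foot of the right (-y) locating pin, the same.
- vial_a: Capped amber glass vial, 24 mm across, 45 mm tall, standing on a near corner of the shaker deck. Bystander. Origin: centre of its underside.
- vial_b: The same kind of vial, on the other near corner of the deck. Bystander. Origin: centre of its underside.
- media_bottle: Clear glass bottle with a cap, 70 mm across, 150 mm tall, on the bench to the left, nearer the robot. Bystander. Origin: centre of its underside.
- beaker: Glass beaker, 68 mm across, 85 mm tall, on the bench to the right. Bystander. Origin: centre of its underside.
- spray_bottle: Spray bottle, 80 mm across, 188 mm tall, on the bench at the right, farther from the robot. Bystander. Origin: centre of its underside.
- tip_box: Pipette tip box, 85 x 120 x 63 mm, on the bench to the right. Bystander. Origin: centre of its underside.
- tube_rack: Rack with eight capped tubes, 70 x 170 mm, 106 mm tall, on the bench at the left, farther from the robot. Bystander. Origin: centre of its underside.
Mind the look-alikes: they are no part of the job. There is more than one size of the plate; the job needs the smallest.

How it is judged:
By the outcome, as a careful person would: the job done as asked, in the order asked, and still so for the second after the job is handed in, with the robot touching nothing.
It also fails if it takes over 58 s, if anything falls off the work surface, if the arm or the gripper's body presses on something with over 40 N, if the wrist force passes 120 N, or if a joint passes its speed limit or range.

## Robot

A 6-joint arm with a two-finger parallel gripper is mounted at the origin on the work surface. World frame = base frame: x ahead of the robot, y to its left, z up, the work surface at z = 0. Lengths are in m, angles in rad, forces in N, time in s.
With the tool pointing down it reaches from about 0.225 to 0.875 m from the base axis. Payload 3.4 kg.
Tool frame: the origin (TCP) lies at the very end of the fingers, on their centre line; the grasp point (between the pads) lies 19 mm behind it; z points along the fingers, y is the direction in which the jaws open and shut (so a half turn about z gives the same grasp; the last joint's range is limited). The gripper opens to 85 mm and grips with 20 to 120 N. Pads are 22 mm wide; open, the fingers measure 114 mm over their backs; the gripper's body (76 mm by 85 mm) begins 54 mm behind the grasp point. The pads swing forward as they close: fully open they stand 13 mm farther back than shut.
Start: joints at [1.095, 0.276, 1.505, -0, 1.361, -0.121], TCP at [0.2, 0.539, 0.231] pointing down, gripper open.
Joint ranges: [-2.89, 2.89], [-0.75, 2.08], [0.22, 2.7], [-1.18, 4.32], [0.11, 2.71], [-2.7, 2.7]. Speed limits (rad/s): [2.57, 2.57, 3.14, 3.14, 3.14, 3.14].

## Interface

Orientations are given as a unit quaternion [w, x, y, z].
In Python, from rig import get_state, get_image, calibration, sign_off gives the robot as it stands. The module is installed in compiled form; this text tells all that it offers.
- The arm moves only by the tool drive_tool, never from a script. Its argument "targets" is one flat list of numbers, 7 for each row, row after row: the turn, a rotation vector about the tool's x, y, z in degrees, then the shift along the tool's x, y, z in mm, then the opening, from 0 (shut) to 1 (fully open). In form: [wx, wy, wz, tx, ty, tz, fingers, wx, wy, wz, tx, ty, tz, fingers, ...]. A call has 1 to 12 rows; each row shifts and turns the commanded pose from where the row before left it, along the tool's axes as they then stand; what a row does not reach is not made up. A row lasts 1/8 s, in which the tool goes at most 62.5 mm and 10.7 degrees, less where a joint would pass 70% of its speed; a pose out of reach is approached as far as the arm can. A call is refused whole if a number of a shift passes 62.5 or a number of a turn 10.7, either way. A call with a gripper value outside its range is refused whole. The fingers move at their own pace and stop on an object; "grip_force" is the grip in N (left out, the last holds). Time passes only in rows, so rows that do not move let the fingers close. It gives the time, the measured TCP pose, the force and the opening at its end, in the units of the state.
- get_state(): the state, without advancing time (a new reading comes with each control period).
- get_image(name): name is "side" or "top" or "wrist"; returns the picture (400x640x3 uint8, red, green, blue); there is no depth.
- calibration(name): a dict with "mtx" (3x3 intrinsics, pixels), "distortion" ([k1, k2, p1, p2, k3] as OpenCV has them; the pictures are not rectified), "world_to_cam" (4x4, takes a point from world to camera coordinates); the wrist camera has in their place "hand_eye" (4x4, takes a point from camera to tool coordinates, whose origin is the TCP and whose axes are the flange's). Camera axes: x right, y down, z forward; pixel columns grow to the right and rows downward; lengths in m; the calibration is good to about 2 mm. A picture is of the moment at which its call begins: read the wrist's pose just before it. calibration takes no time and is no camera call.
- sign_off(): hands the job in, once; it reports no verdict.
The state is a dict: "clock": time; "qpos": joint angles; "qd": joint speeds; "effort": joint torques, N m; "position": TCP position; "ee_rot": TCP orientation; "contact_force": force on the tool from outside, world axes, zero at the start; "moment": the same for the moment, N m; "width": finger opening in m.
Only numpy, scipy, OpenCV 4.12 (cv2) and the standard library are available. Lean on these libraries where they do the work, as an engineer would, in place of code of your own. Each camera call takes 0.05 s, during which the arm holds its last target.

## Working session

There is one attempt and no reset: what is moved stays moved. The work goes in short steps, Python scripts to look and compute and a tool call to move; the robot and the scene stay as the last step left them, time stands still between calls to the robot, and variables do not carry over. Pictures are saved under pics/ and viewed, and the job is handed in when it is done.

Besides the shell and the picture viewer there is one more tool, called after "Emit:" as name(argument=value, ...) on one line, values as JSON. drive_tool: Moves the arm, as the interface text tells. Its arguments: {"type":"object","properties":{"targets":{"type":"array"},"grip_force":{"type":"number"}},"required":["targets"]}

```bash
mkdir -p pics; python3 - <<'E'
from rig import *
import cv2,numpy as np
s=get_state();print(s)
for n in("side","top","wrist"):
    im=get_image(n);cv2.imwrite(f"pics/{n}0.png",im[:,:,::-1]);np.save(f"pics/{n}0.npy",im)
    print(n,calibration(n))
E
```

```text
{'clock': 0.0, 'qpos': array([ 1.09500871e+00,  2.76579705e-01,  1.50612201e+00,  3.37137180e-05,
        1.36072223e+00, -1.21009881e-01]), 'qd': array([ 1.96024175e-04,  1.17137083e-04,  6.80747616e-04, -1.88178415e-05,
        1.52717123e-03, -9.22766821e-04]), 'effort': array([ 1.72581236e-03, -4.16795218e+01, -2.45811456e+01,  1.38052551e-04,
        1.11751427e-02, -1.01305068e-05]), 'position': array([0.19949861, 0.53871594, 0.23045288]), 'ee_rot': array([-2.84944171e-04,  1.76463420e-01,  9.84306773e-01, -8.70332072e-04]), 'contact_force': array([-0.37247752, -0.36932731,  0.31875525]), 'moment': array([ 0.05431845, -0.00841037,  0.00926352]), 'width': 0.08543939932033594}
side {'mtx': array([[407.94880161,   0.        , 318.45110734],
       [  0.        , 407.94880161, 203.85846203],
       [  0.        ,   0.        ,   1.        ]]), 'distortion': array([-0.01884071,  0.        ,  0.        ,  0.        ,  0.        ]), 'world_to_cam': array([[ 0.99105106, -0.13332117, -0.00657733, -0.41308533],
       [-0.10515698, -0.74944262, -0.65366487,  0.10484602],
       [ 0.08221
[... 626 characters left out ...]
],
       [ 0.00000000e+00,  0.00000000e+00,  0.00000000e+00,
         1.00000000e+00]])}
wrist {'mtx': array([[329.58480069,   0.        , 321.70138166],
       [  0.        , 329.58480069, 201.36792963],
       [  0.        ,   0.        ,   1.        ]]), 'distortion': array([-0.04059003,  0.        ,  0.        ,  0.        ,  0.        ]), 'hand_eye': array([[ 1.47637826e-04, -9.49480932e-01, -3.13824694e-01,
         8.17616241e-02],
       [ 9.99999983e-01,  1.05569680e-04,  1.51044282e-04,
        -1.02368701e-03],
       [-1.10283293e-04, -3.13824711e-01,  9.49480931e-01,
        -1.41447426e-01],
       [ 0.00000000e+00,  0.00000000e+00,  0.00000000e+00,
         1.00000000e+00]])}
```

View pics/top0.png

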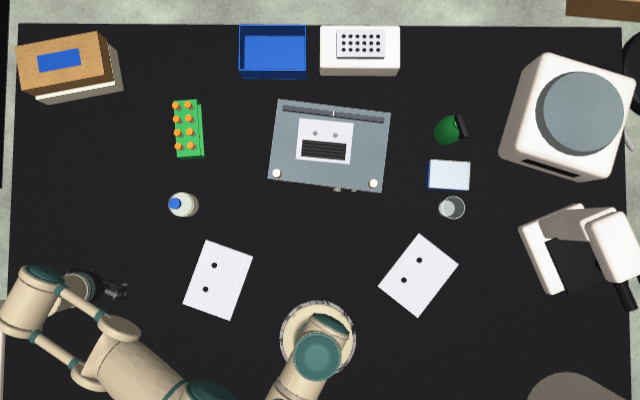

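View pics/side0.png

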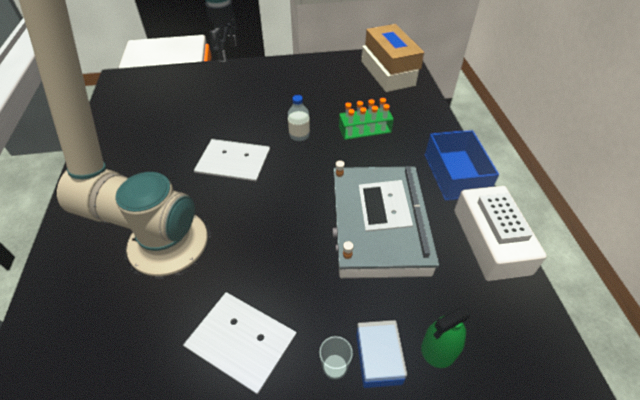

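View pics/wrist0.png

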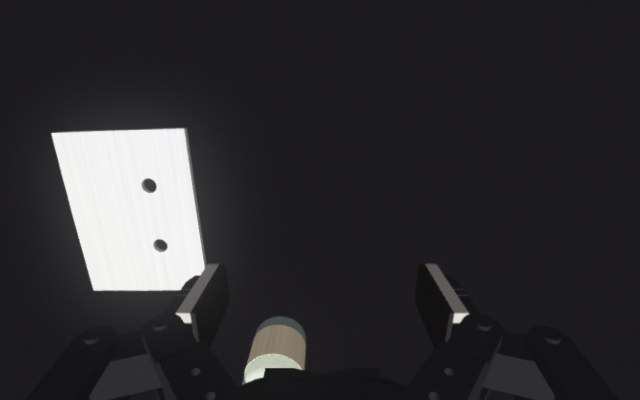

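The top picture shows the shaker at about (330,146), the plate at (325,141) and vials at (277,173) and (374,183). The two bench plates, at (218,280) and (419,275), are look-alikes. I'll enlarge the deck area.

```bash
python3 - <<'E'
import cv2
a=cv2.imread("pics/top0.png")[90:200,260:400];cv2.imwrite("pics/top0z.png",cv2.resize(a,None,fx=5.4,fy=5.4,interpolation=cv2.INTER_CUBIC))
a=cv2.imread("pics/side0.png")[155:285,325:445];cv2.imwrite("pics/side0z.png",cv2.resize(a,None,fx=4.6,fy=4.6,interpolation=cv2.INTER_CUBIC))
E
```

```text
(no output)
```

View pics/top0z.png

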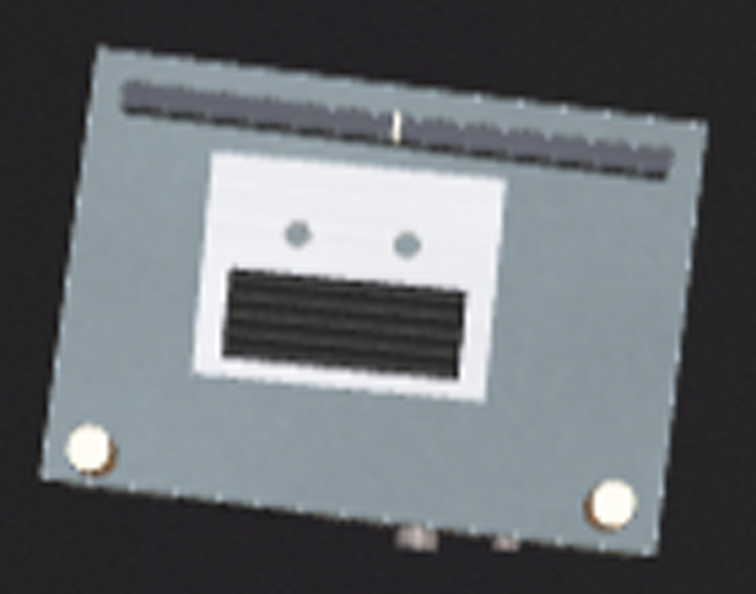

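View pics/side0z.png

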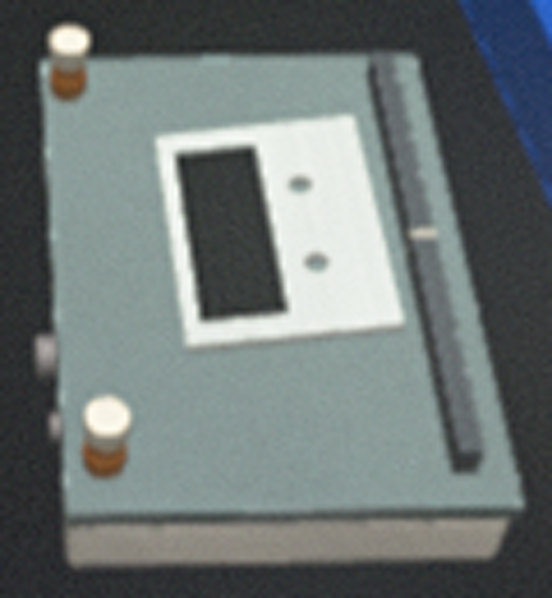

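```bash
cat > h.py <<'E'
import numpy as np,cv2
from scipy.optimize import least_squares
from scipy.spatial.transform import Rotation as R
from rig import calibration,get_state,get_image
def proj(P,n,T=None,C=None):
    C=C or calibration(n); W=C["world_to_cam"] if T is None else T
    P=np.asarray(P,float).reshape(-1,3)
    return cv2.projectPoints(P,cv2.Rodrigues(W[:3,:3])[0],W[:3,3],C["mtx"],C["distortion"])[0][:,0]
def wristT(s):
    H=calibration("wrist")["hand_eye"];q=s["ee_rot"]
    T=np.eye(4);T[:3,:3]=R.from_quat([q[1],q[2],q[3],q[0]]).as_matrix();T[:3,3]=s["position"]
    return np.linalg.inv(T@H)
def unz(p,f,o): return (np.array(p,float)+.5)/f-.5+np.array(o)
def deckpts(p,L):
    x,y,a=p[:3];c,s=np.cos(a),np.sin(a);L=np.asarray(L,float)
    return np.c_[x+c*L[:,0]-s*L[:,1],y+s*L[:,0]+c*L[:,1],L[:,2]]
DC=[[.12,.17,.07],[.12,-.17,.07],[-.12,-.17,.07],[-.12,.17,.07],[.085,0,.092]]
def platepts(p,tilt,L,h=None):
    # p: x,y of near edge middle underside(z=.07), yaw ; tilt
    L=np.asarray(L,float)+[.06,0,0]
    M=R.from_euler("z",p[2]).as_matrix()@R.from_euler("y",-tilt).as_matrix()
    return L@M.T+[p[0],p[1],.07]
PC=[[.06,.08,.006],[.06,-.08,.006],[-.06,-.08,.006],[-.06,.08,.006],[.02,.03,.006],[.02,-.03,.006]]
E
cat > fit0.py <<'E'
from h import *
T0=calibration("top");S0=calibration("side")
tz=unz([[100,46],[708,122],[657,555],[42,478],[397,139]],5.4,[260,90])
sz=unz([[418,54],[523,509],[68,514],[42,62],[411,234]],4.6,[325,155])
tp=unz([[211,152],[506,178],[487,402],[195,375],[298,234],[407,244]],5.4,[260,90])
sp=unz([[354,115],[404,324],[186,348],[156,136],[300,184],[316,262]],4.6,[325,155])
for use in ("t","s","ts"):
    def f(p,full=False):
        r=[]
        if "t" in use:r.append(proj(deckpts(p,DC),"top")-tz)
        if "s" in use:r.append(proj(deckpts(p,DC),"side")-sz)
        return np.concatenate(r).ravel()
    d=least_squares(f,[.62,-.02,-.1])
    def g(p):
        r=[]
        if "t" in use:r.append(proj(platepts(p,p[3],PC),"top")-tp)
        if "s" in use:r.append(proj(platepts(p,p[3],PC),"side")-sp)
        return np.r_[np.concatenate(r).ravel(),(p[3]-.1)*50]
    q=least_squares(g,[.6,-.02,-.1,.1])
    a=d.x[2]
    pc=platepts(q.x,q.x[3],PC)-[d.x[0],d.x[1],0]
    loc=np.c_[pc[:,0]*np.cos(a)+pc[:,1]*np.sin(a),-pc[:,0]*np.sin(a)+pc[:,1]*np.cos(a),pc[:,2]]
    print(use,d.x,np.degrees(a),np.abs(d.fun).max(),"plate",q.x,np.degrees(q.x[2]-a),np.abs(q.fun).max());print((loc*1e3).round(1))
for v in ([[77.,452],[599,506]],):
    pass
E
python3 fit0.py
```

```text
t [ 0.57921744 -0.03245759 -0.11960628] -6.852935070906207 0.3874555551857952 plate [ 0.53089425 -0.01269717 -0.08063891  0.10120425] 2.232665698761615 0.5340157462198079
[[ 65.2  98.4  88.1]
 [ 71.5 -61.5  88.1]
 [-47.8 -66.1  76. ]
 [-54.1  93.8  76. ]
 [ 27.4  46.9  84.1]
 [ 29.8 -13.   84.1]]
s [ 0.58209239 -0.02982591 -0.12184853] -6.981406651164274 0.49811256822178507 plate [ 0.53400256 -0.00905414 -0.09202614  0.10399933] 1.7086974067560634 0.47359816581223413
[[ 66.   98.3  88.4]
 [ 70.8 -61.7  88.4]
 [-48.5 -65.2  76. ]
 [-53.3  94.7  76. ]
 [ 27.8  47.1  84.3]
 [ 29.5 -12.9  84.3]]
ts [ 0.58065431 -0.03139297 -0.12046973] -6.902407078057497 0.8666362437350017 plate [ 0.53238917 -0.0114329  -0.08734688  0.11536691] 1.897799505965943 0.9427964499338088
[[ 65.5  97.9  89.8]
 [ 70.8 -62.   89.8]
 [-48.4 -66.   76. ]
 [-53.7  93.9  76. ]
 [ 27.4  46.6  85.2]
 [ 29.4 -13.4  85.2]]
```

```bash
cat >> h.py <<'E'
D=np.array([.58065,-.03139,-.12047])
def go(local,z,yaw_off=0.):
    """print tool-frame move to deck-local xy (mm), z (mm); yaw_off deg: tool y axis angle vs deck +y"""
    s=get_state();q=s["ee_rot"];M=R.from_quat([q[1],q[2],q[3],q[0]]).as_matrix()
    c,sn=np.cos(D[2]),np.sin(D[2]);l=np.array(local)/1e3
    g=np.array([D[0]+c*l[0]-sn*l[1],D[1]+sn*l[0]+c*l[1],z/1e3])
    a=D[2]+np.radians(yaw_off)
    G=np.array([[-np.cos(a),-np.sin(a),0],[-np.sin(a),np.cos(a),0],[0,0,-1]])
    print("t",round(s["clock"],2),"pos",s["position"].round(4),"deck-local",local_of(s["position"]),"F",s["contact_force"].round(1),"w",round(s["width"],4))
    print("shift now-axes mm",(M.T@(g-s["position"])*1e3).round(1),"shift goal-axes",(G.T@(g-s["position"])*1e3).round(1),"turn deg",np.degrees(R.from_matrix(M.T@G).as_rotvec()).round(2))
def local_of(p):
    c,s=np.cos(D[2]),np.sin(D[2]);d=np.asarray(p)[:2]-D[:2]
    return ((d@np.array([[c,-s],[s,c]]))*1e3).round(1)
E
python3 -c "
from h import *
go([-95,17],200)"
```

```text
t 0.15 pos [0.1996 0.5389 0.2306] deck-local [-446.9  520.3] F [ 0.   0.7 -0.5] w 0.0855
shift now-axes mm [-459.1 -407.8   31.1] shift goal-axes [-351.9 -503.3   30.6] turn deg [ -0.08  -0.02 -13.42]
```

Emit:
drive_tool(targets=[0, 0, -6.7, 0, 0, 0, 1, 0, 0, -6.7, 0, 0, 0, 1, 0, 0, 0, -35, -50, 3, 1, 0, 0, 0, -35, -50, 3, 1, 0, 0, 0, -35, -50, 3, 1, 0, 0, 0, -35, -50, 3, 1, 0, 0, 0, -35, -50, 3, 1, 0, 0, 0, -35, -50, 3, 1, 0, 0, 0, -35, -50, 3, 1, 0, 0, 0, -35, -50, 3, 1, 0, 0, 0, -35, -50, 3, 1, 0, 0, 0, -35, -50, 3, 1])

```text
clock: 1.65
position: [0.4875, -0.0012, 0.2012]
ee_rot: [0.0, 0.061, 0.998, 0.0]
contact_force: [0.2, 0.7, 0.0]
width: 0.0855
```

```bash
python3 -c "
from h import *
go([-95,17],200)
s=get_state();im=get_image('wrist');cv2.imwrite('pics/w1.png',im[:,:,::-1]);np.save('pics/w1.npy',wristT(s))"
```

```text
t 1.65 pos [ 0.4875 -0.0012  0.2012] deck-local [-96.1  18.7] F [0.2 0.7 0. ] w 0.0855
shift now-axes mm [-1.1 -1.7  1.2] shift goal-axes [-1.1 -1.7  1.2] turn deg [ 0.03  0.02 -0.06]
```

View pics/w1.png

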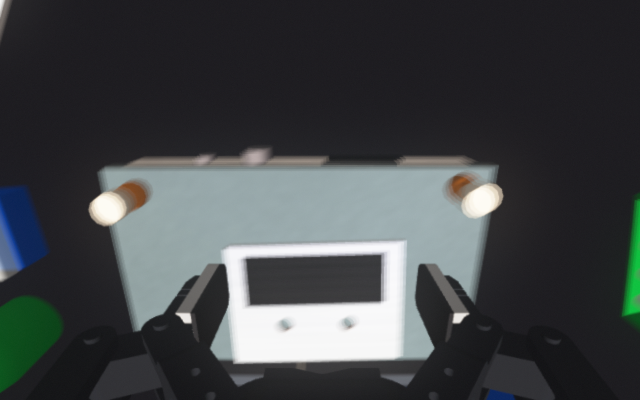

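```bash
python3 - <<'E'
from h import *
H=calibration("wrist")["hand_eye"];T=np.linalg.inv(H)
for z in(0,-6,-13):
    print(z,proj([[x,y,z/1e3] for y in(-.0427,.0427) for x in (-.011,.011)],"wrist",T).round(0).tolist())
# deck/plate corners with wrist pose, and refit
im=cv2.imread('pics/w1.png')[140:380,80:520];cv2.imwrite('pics/w1z.png',cv2.resize(im,None,fx=1.8,fy=1.8,interpolation=cv2.INTER_CUBIC))
W=np.load('pics/w1.npy');print(proj(deckpts(D,DC),"wrist",W).round(1).tolist())
E
```

```text
0 [[238.0, 289.0], [234.0, 250.0], [409.0, 289.0], [413.0, 250.0]]
-6 [[235.0, 296.0], [230.0, 255.0], [412.0, 296.0], [416.0, 255.0]]
-13 [[231.0, 305.0], [226.0, 263.0], [416.0, 305.0], [420.0, 263.0]]
[[461.0, 382.0], [150.2, 381.7], [102.1, 166.1], [500.0, 165.4], [303.5, 375.2]]
```

View pics/w1z.png

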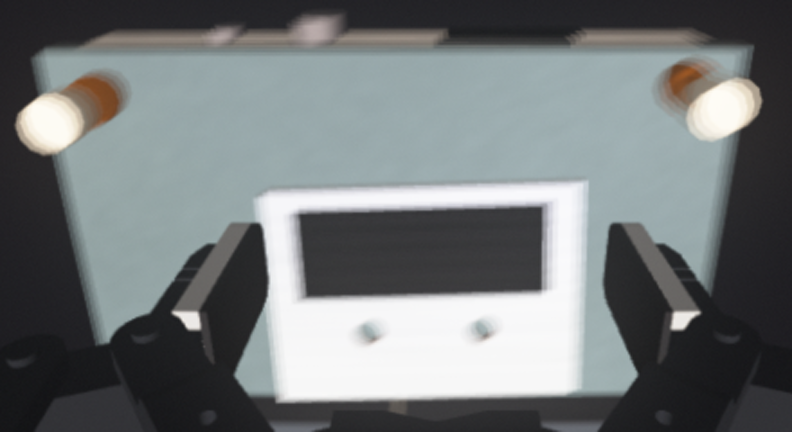

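Emit:
drive_tool(targets=[0, 0, 0, -10, -1.5, 40, 1, 0, 0, 0, -5, 0, 40, 1, 0, 0, 0, 0, 0, 35, 1, 0, 0, 0, 0, 0, 18, 1, 0, 0, 0, 0, 0, 6, 1, 0, 0, 0, 0, 0, 0, 1, 0, 0, 0, 0, 0, 0, 1])

```text
clock: 2.58
position: [0.5024, -0.0026, 0.0632]
ee_rot: [0.001, 0.06, 0.998, -0.0]
contact_force: [0.5, 0.2, -0.1]
width: 0.0854
```

Emit:
drive_tool(targets=[0, 0, 0, 0, 0, 1, 1, 0, 0, 0, 0, 0, 1, 1, 0, 0, 0, 0, 0, 0, 1])

```text
clock: 2.95
position: [0.5016, -0.0026, 0.0604]
ee_rot: [0.0, 0.06, 0.998, 0.0]
contact_force: [-0.4, -0.2, -0.5]
width: 0.0853
```

Emit:
drive_tool(targets=[0, 0, 0, 0, 0, 1, 1, 0, 0, 0, 0, 0, 0, 1])

```text
clock: 3.2
position: [0.5015, -0.0026, 0.0592]
ee_rot: [-0.0, 0.06, 0.998, 0.0]
contact_force: [0.1, 0.6, 0.1]
width: 0.0854
```

Emit:
drive_tool(targets=[0, 0, 0, 0, 0, 1, 1, 0, 0, 0, 0, 0, 0, 1])

```text
clock: 3.45
position: [0.5015, -0.0026, 0.0582]
ee_rot: [-0.0, 0.06, 0.998, 0.0]
contact_force: [-0.5, -0.3, -0.4]
width: 0.0852
```

Emit:
drive_tool(targets=[0, 0, 0, 0, 0, 1, 1, 0, 0, 0, 0, 0, 0, 1])

```text
clock: 3.7
position: [0.5015, -0.0026, 0.0572]
ee_rot: [-0.0, 0.06, 0.998, 0.0]
contact_force: [-0.6, -0.4, -0.7]
width: 0.0857
```

Emit:
drive_tool(targets=[0, 0, 0, 0, 0, 1, 1, 0, 0, 0, 0, 0, 0, 1])

```text
clock: 3.95
position: [0.5017, -0.0027, 0.0568]
ee_rot: [0.0, 0.06, 0.998, 0.0]
contact_force: [-1.3, 0.3, 5.2]
width: 0.0856
```

```bash
python3 -c "
from h import *
go([-70,17],60)
s=get_state();im=get_image('wrist');cv2.imwrite('pics/w2.png',im[:,:,::-1])
im=get_image('side')[155:285,325:445];cv2.imwrite('pics/s2.png',cv2.resize(im,None,fx=4.6,fy=4.6,interpolation=cv2.INTER_CUBIC)[:,:,::-1])"
```

```text
t 3.95 pos [ 0.5017 -0.0027  0.0568] deck-local [-81.8  19. ] F [-1.3  0.3  5.2] w 0.0856
shift now-axes mm [-11.8  -2.   -3.2] shift goal-axes [-11.8  -2.   -3.2] turn deg [ 0.    0.02 -0.03]
```

View pics/w2.png

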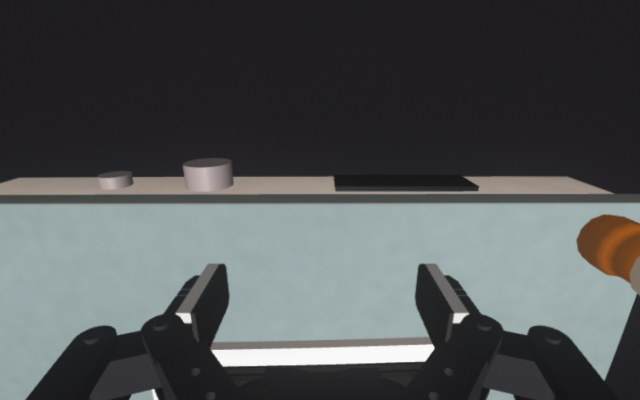

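View pics/s2.png

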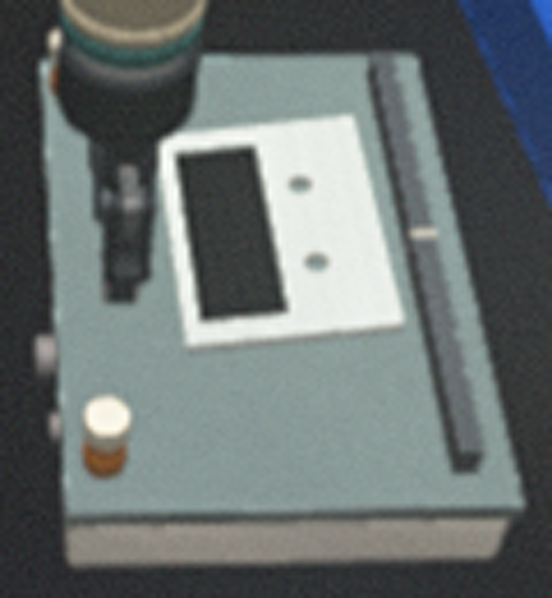

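Emit:
drive_tool(targets=[0, 0, 0, 0, -1, -1.2, 1, 0, 0, 0, 0, -1, -1, 1, 0, 0, 0, -4, 0, 0, 1, 0, 0, 0, -4, 0, 0, 1, 0, 0, 0, -4, 0, 0, 1, 0, 0, 0, -3, 0, 0, 1, 0, 0, 0, -3, 0, 0, 1, 0, 0, 0, -2, 0, 0, 1])

```text
clock: 5.05
position: [0.5213, -0.007, 0.0584]
ee_rot: [-0.0, 0.06, 0.998, 0.0]
contact_force: [-1.6, -0.4, -0.1]
width: 0.0853
```

Emit:
drive_tool(targets=[0, 0, 0, -2, 0, 0, 1, 0, 0, 0, -2, 0, 0, 1, 0, 0, 0, -2, 0, 0, 1, 0, 0, 0, -2, 0, 0, 1])

```text
clock: 5.55
position: [0.529, -0.0081, 0.0584]
ee_rot: [-0.0, 0.06, 0.998, -0.0]
contact_force: [-2.4, 0.7, 0.2]
width: 0.0849
```

```bash
python3 -c "
from h import *
go([-46,17],59)
im=get_image('side')[155:285,325:445];cv2.imwrite('pics/s3.png',cv2.resize(im,None,fx=4.6,fy=4.6,interpolation=cv2.INTER_CUBIC)[:,:,::-1])"
```

```text
t 5.55 pos [ 0.529  -0.0081  0.0584] deck-local [-54.   16.9] F [-2.4  0.7  0.2] w 0.0849
shift now-axes mm [-8.   0.1 -0.6] shift goal-axes [-8.   0.1 -0.6] turn deg [-0.   -0.03 -0.03]
```

View pics/s3.png

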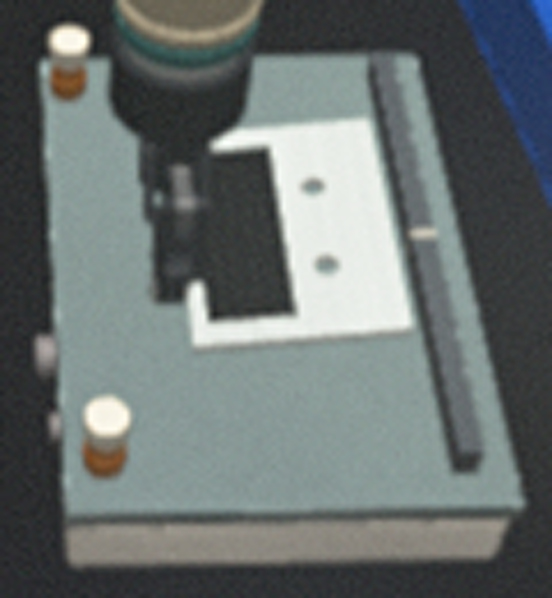

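Emit:
drive_tool(targets=[0, 0, 0, -2, 0, 0, 1, 0, 0, 0, -2, 0, 0, 1, 0, 0, 0, -1, 0, 0, 1, 0, 0, 0, -1, 0, 0, 1])

```text
clock: 6.1
position: [0.5352, -0.0088, 0.0585]
ee_rot: [-0.0, 0.06, 0.998, 0.0]
contact_force: [-1.6, -0.3, -0.3]
width: 0.0854
```

Emit:
drive_tool(targets=[0, 0, 0, -1, 0, 0, 1, 0, 0, 0, 0, 0, 0, 1])

```text
clock: 6.35
position: [0.5364, -0.0089, 0.0585]
ee_rot: [0.0, 0.06, 0.998, 0.0]
contact_force: [-1.2, -0.7, -0.9]
width: 0.0852
```

Emit:
drive_tool(targets=[0, 0, 0, -1, 0, 0, 1, 0, 0, 0, 0, 0, 0, 1])

```text
clock: 6.6
position: [0.5373, -0.009, 0.0585]
ee_rot: [0.0, 0.06, 0.998, 0.0]
contact_force: [-0.8, 0.0, -0.4]
width: 0.0852
```

Emit:
drive_tool(targets=[0, 0, 0, -1, 0, 0, 1, 0, 0, 0, 0, 0, 0, 1])

```text
clock: 6.85
position: [0.5382, -0.0091, 0.0585]
ee_rot: [0.0, 0.06, 0.998, 0.0]
contact_force: [-2.1, 0.8, -0.5]
width: 0.0852
```

Emit:
drive_tool(targets=[0, 0, 0, -1, 0, 0, 1, 0, 0, 0, 0, 0, 0, 1])

```text
clock: 7.1
position: [0.5383, -0.0092, 0.0584]
ee_rot: [-0.001, 0.06, 0.998, 0.0]
contact_force: [-3.8, -0.5, 0.0]
width: 0.0854
```

```bash
python3 -c "
from h import *
go([-46,17],59)
im=get_image('side')[155:285,325:445];cv2.imwrite('pics/s4.png',cv2.resize(im,None,fx=4.6,fy=4.6,interpolation=cv2.INTER_CUBIC)[:,:,::-1])
im=get_image('top')[90:200,260:400];cv2.imwrite('pics/t4.png',cv2.resize(im,None,fx=5.4,fy=5.4,interpolation=cv2.INTER_CUBIC)[:,:,::-1])"
```

```text
t 7.1 pos [ 0.5383 -0.0092  0.0584] deck-local [-44.7  17. ] F [-3.8 -0.5  0. ] w 0.0854
shift now-axes mm [ 1.3  0.  -0.6] shift goal-axes [ 1.3  0.  -0.6] turn deg [-0.   -0.1  -0.02]
```

View pics/s4.png

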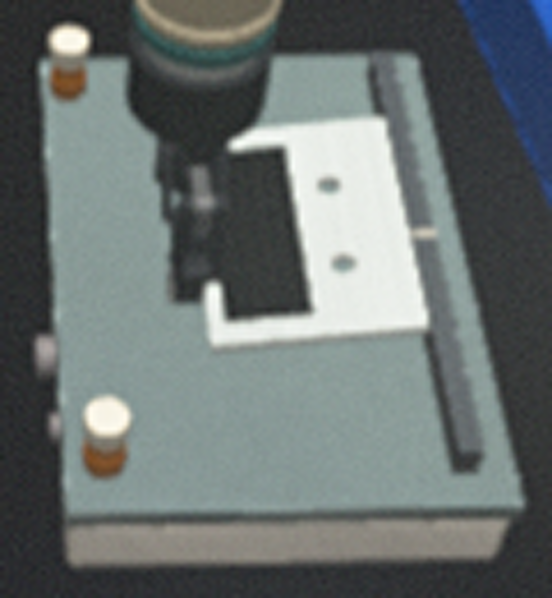

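View pics/t4.png

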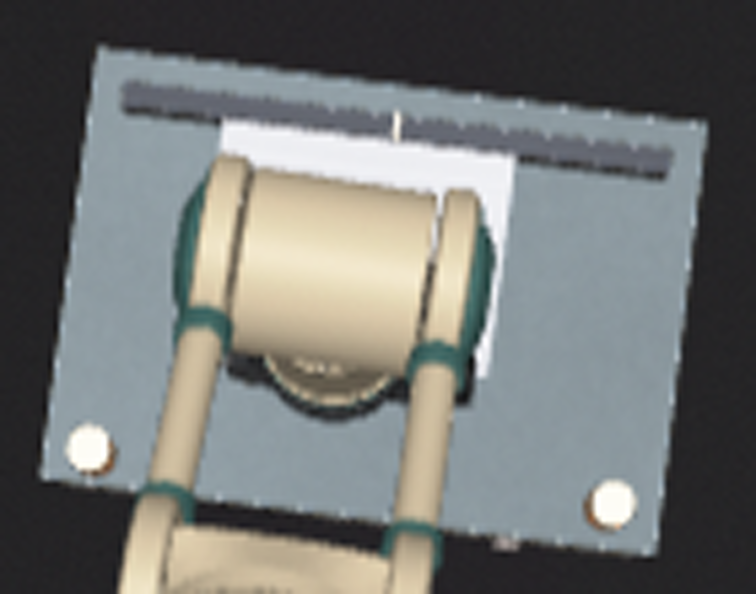

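Emit:
drive_tool(targets=[0, 0, 0, -1.5, 0, 0, 1, 0, 0, 0, 0, 0, 0, 1])

```text
clock: 7.45
position: [0.5384, -0.0091, 0.0583]
ee_rot: [-0.002, 0.06, 0.998, 0.0]
contact_force: [-6.8, -0.8, 2.0]
width: 0.0855
```

```bash
python3 -c "
from h import *
go([20,130],120,-90);print(get_state()['qpos'])"
```

```text
t 7.45 pos [ 0.5384 -0.0091  0.0583] deck-local [-44.6  17. ] F [-6.8 -0.8  2. ] w 0.0855
shift now-axes mm [-64.3 113.  -62. ] shift goal-axes [113.   64.6 -61.7] turn deg [-0.21 -0.2  89.99]
[-1.46097350e-01  3.79103745e-01  1.82868652e+00 -1.88534808e-04
  9.38372170e-01 -1.59607932e+00]
```

Emit:
drive_tool(targets=[0, 0, 0, 6, 0, 0, 1, 0, 0, 0, 8, 0, 0, 1, 0, 0, 0, 0, 0, -31, 1, 0, 0, 0, 0, 0, -31, 1, 0, 0, 0, -26, 38, 0, 1, 0, 0, 0, -26, 38, 0, 1, 0, 0, 0, -26, 38, 0, 1, 0, 0, 10, 0, 0, 0, 1, 0, 0, 10, 0, 0, 0, 1, 0, 0, 10, 0, 0, 0, 1, 0, 0, 10, 0, 0, 0, 1])

```text
clock: 8.82
position: [0.6186, 0.0962, 0.1207]
ee_rot: [0.001, 0.401, 0.916, 0.001]
contact_force: [0.7, -0.0, -0.5]
width: 0.0849
```

Emit:
drive_tool(targets=[0, 0, 10, 0, 0, 0, 1, 0, 0, 10, 0, 0, 0, 1, 0, 0, 10, 0, 0, 0, 1, 0, 0, 10, 0, 0, 0, 1, 0, 0, 10, 0, 0, 0, 1, 0, 0, 0, 0, 0, 0, 1, 0, 0, 0, 0, 0, 0, 1])

```text
clock: 9.7
position: [0.6181, 0.0961, 0.1206]
ee_rot: [0.0, 0.748, 0.664, 0.0]
contact_force: [0.5, 0.3, -0.3]
width: 0.0853
```

```bash
python3 - <<'E'
from h import *
go([20,125],60,-90)
s=get_state();im=get_image('wrist');cv2.imwrite('pics/w5.png',im[:,:,::-1]);np.save('pics/w5.npy',wristT(s))
im=get_image('side')[155:285,325:445];cv2.imwrite('pics/s5.png',cv2.resize(im,None,fx=4.6,fy=4.6,interpolation=cv2.INTER_CUBIC)[:,:,::-1])
E
```

```text
t 9.7 pos [0.6181 0.0961 0.1206] deck-local [ 21.9 131.1] F [ 0.5  0.3 -0.3] w 0.0853
shift now-axes mm [-6.1 -2.  60.6] shift goal-axes [-6.1 -1.9 60.6] turn deg [ 0.05 -0.02  0.11]
```

View pics/s5.png

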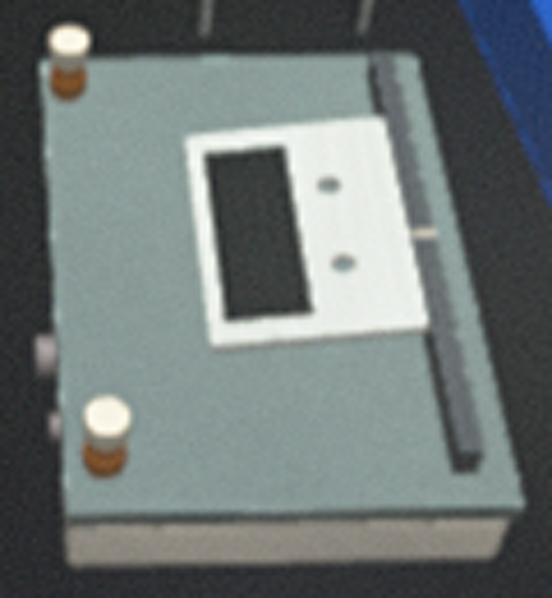

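View pics/w5.png

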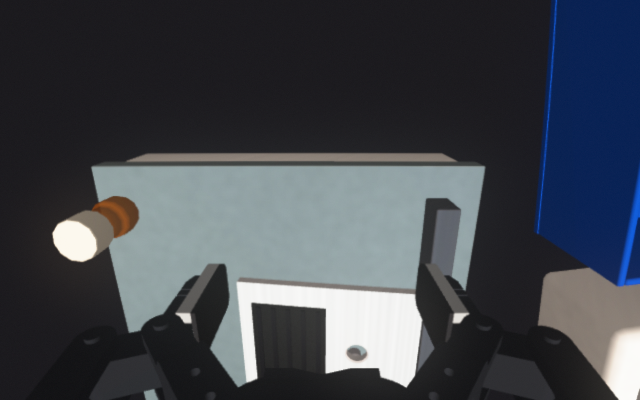

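Emit:
drive_tool(targets=[0, 0, 0, 0, -5, 20, 1, 0, 0, 0, 0, 0, 25, 1, 0, 0, 0, 0, 0, 13, 1, 0, 0, 0, 0, 0, 4, 1, 0, 0, 0, -4, 0, 0, 1, 0, 0, 0, -4, 0, 0, 1, 0, 0, 0, -4, 0, 0, 1, 0, 0, 0, -4, 0, 0, 1, 0, 0, 0, -3, 0, 0, 1])

```text
clock: 10.92
position: [0.6107, 0.0774, 0.0587]
ee_rot: [0.0, 0.749, 0.663, 0.0]
contact_force: [-0.3, 1.5, -0.5]
width: 0.0853
```

```bash
python3 - <<'E'
from h import *
go([17,107],58.5,-90)
im=get_image('side')[155:285,325:445];cv2.imwrite('pics/s6.png',cv2.resize(im,None,fx=4.6,fy=4.6,interpolation=cv2.INTER_CUBIC)[:,:,::-1])
E
```

```text
t 10.93 pos [0.6107 0.0774 0.0587] deck-local [ 16.7 111.7] F [-0.3  1.5 -0.5] w 0.0853
shift now-axes mm [-4.7  0.3  0.2] shift goal-axes [-4.7  0.3  0.2] turn deg [ 0.02 -0.01 -0.04]
```

View pics/s6.png

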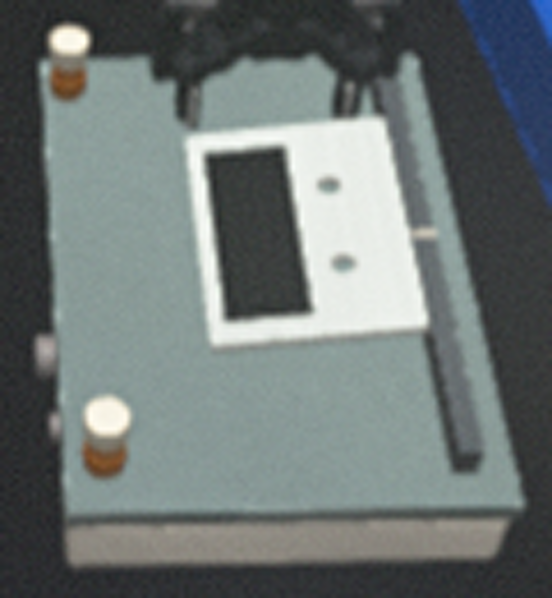

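Emit:
drive_tool(targets=[0, 0, 0, -2, 0, 0, 1, 0, 0, 0, -2, 0, 0, 1, 0, 0, 0, -2, 0, 0, 1, 0, 0, 0, -2, 0, 0, 1, 0, 0, 0, -2, 0, 0, 1, 0, 0, 0, -2, 0, 0, 1])

```text
clock: 11.72
position: [0.6091, 0.066, 0.0585]
ee_rot: [-0.0, 0.749, 0.663, 0.0]
contact_force: [-0.1, 1.7, 0.2]
width: 0.0853
```

```bash
python3 - <<'E'
from h import *
go([17,91],58.5,-90)
im=get_image('side')[155:285,325:445];cv2.imwrite('pics/s7.png',cv2.resize(im,None,fx=4.6,fy=4.6,interpolation=cv2.INTER_CUBIC)[:,:,::-1])
E
```

```text
t 11.72 pos [0.6091 0.066  0.0585] deck-local [ 16.5 100.1] F [-0.1  1.7  0.2] w 0.0853
shift now-axes mm [-9.1  0.5 -0. ] shift goal-axes [-9.1  0.5 -0. ] turn deg [-0.01 -0.03 -0.03]
```

View pics/s7.png

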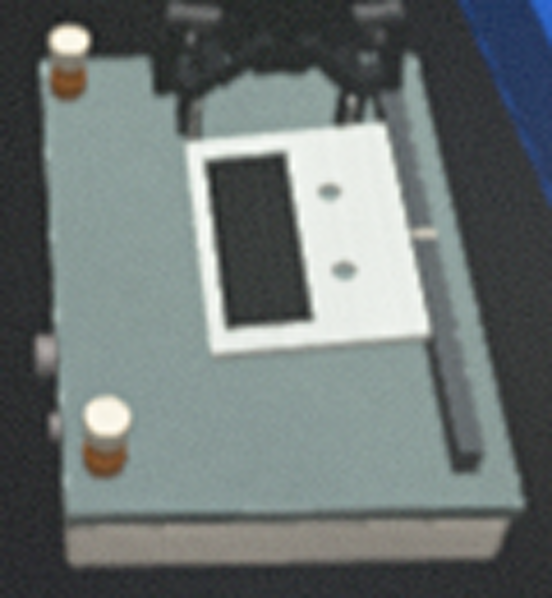

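Emit:
drive_tool(targets=[0, 0, 0, -2, 0, 0, 1, 0, 0, 0, -1.5, 0, 0, 1, 0, 0, 0, -1, 0, 0, 1, 0, 0, 0, -1, 0, 0, 1])

```text
clock: 12.28
position: [0.6086, 0.0601, 0.0585]
ee_rot: [0.0, 0.749, 0.663, -0.0]
contact_force: [0.3, 0.6, 0.2]
width: 0.0852
```

Emit:
drive_tool(targets=[0, 0, 0, -1, 0, 0, 1, 0, 0, 0, 0, 0, 0, 1])

```text
clock: 12.52
position: [0.6084, 0.0596, 0.0585]
ee_rot: [-0.0, 0.749, 0.663, 0.0]
contact_force: [-0.1, 1.5, -0.3]
width: 0.0857
```

```bash
python3 - <<'E'
from h import *
go([17,91],58.5,-90)
im=get_image('side')[155:285,325:445];cv2.imwrite('pics/s8.png',cv2.resize(im,None,fx=4.6,fy=4.6,interpolation=cv2.INTER_CUBIC)[:,:,::-1])
E
```

```text
t 12.53 pos [0.6084 0.0596 0.0585] deck-local [16.6 93.7] F [-0.1  1.5 -0.3] w 0.0857
shift now-axes mm [-2.7  0.4  0. ] shift goal-axes [-2.7  0.4  0. ] turn deg [-0.   -0.02 -0.04]
```

View pics/s8.png

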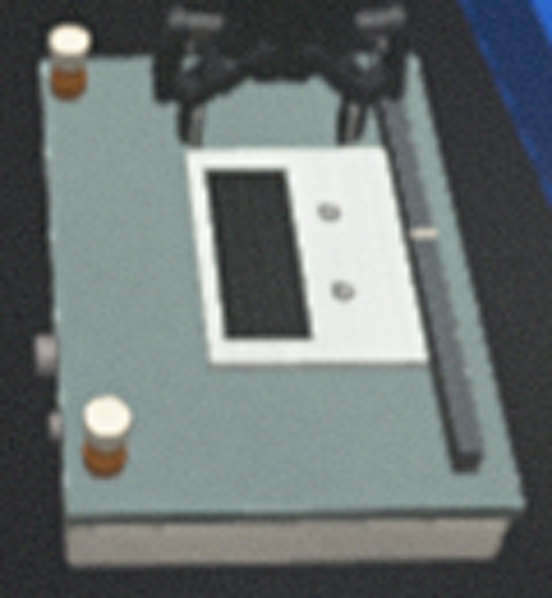

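The plate has dropped and the pins show in both holes, at (329,212) and (343,290) in the enlarged side view. I'll back off and check.

Emit:
drive_tool(targets=[0, 0, 0, 5, 0, 0, 1, 0, 0, 0, 15, 0, 0, 1, 0, 0, 0, 10, 0, -20, 1, 0, 0, 0, 0, 0, -40, 1, 0, 0, 0, 0, 0, -50, 1, 0, 0, 0, 30, 0, -20, 1, 0, 0, 0, 30, 0, 0, 1, 0, 0, 0, 0, 0, 0, 1, 0, 0, 0, 0, 0, 0, 1])

```text
clock: 13.7
position: [0.6189, 0.1489, 0.1881]
ee_rot: [0.0, 0.748, 0.663, -0.001]
contact_force: [-0.5, -0.8, -0.1]
width: 0.0856
```

```bash
python3 - <<'E'
from h import *
go([17,91],58.5,-90)
s=get_state();im=get_image('wrist');cv2.imwrite('pics/w9.png',im[:,:,::-1]);np.save('pics/w9.npy',wristT(s))
im=get_image('side')[155:285,325:445];cv2.imwrite('pics/s9.png',cv2.resize(im,None,fx=4.6,fy=4.6,interpolation=cv2.INTER_CUBIC)[:,:,::-1])
im=get_image('top')[90:200,260:400];cv2.imwrite('pics/t9.png',cv2.resize(im,None,fx=5.4,fy=5.4,interpolation=cv2.INTER_CUBIC)[:,:,::-1])
seat=np.array([.0245,0,.07])
P=[np.array(p)+seat for p in PC]
W=np.load('pics/w9.npy')
print('top',((proj(deckpts(D,P),"top")-[260,90]+.5)*5.4-.5).round(0).tolist())
print('side',((proj(deckpts(D,P),"side")-[325,155]+.5)*4.6-.5).round(0).tolist())
print('w',proj(deckpts(D,P),"wrist",W).round(0).tolist())
E
```

```text
t 13.7 pos [0.6189 0.1489 0.1881] deck-local [ 16.3 183.6] F [-0.5 -0.8 -0.1] w 0.0856
shift now-axes mm [-92.5   0.8 129.7] shift goal-axes [-92.6   0.7 129.6] turn deg [-0.04  0.05  0.03]
top [[249.0, 125.0], [539.0, 161.0], [512.0, 377.0], [221.0, 341.0], [331.0, 208.0], [439.0, 222.0]]
side [[383.0, 154.0], [428.0, 366.0], [211.0, 370.0], [185.0, 157.0], [329.0, 217.0], [343.0, 296.0]]
w [[398.0, 305.0], [386.0, 429.0], [275.0, 429.0], [266.0, 305.0], [352.0, 349.0], [350.0, 395.0]]
```

View pics/s9.png

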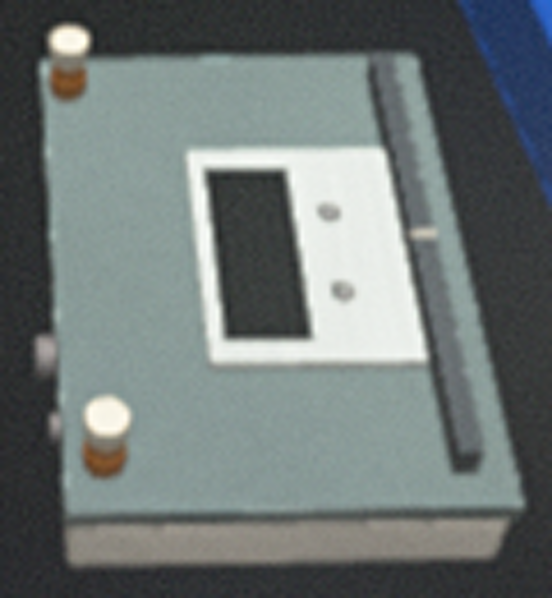

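View pics/t9.png

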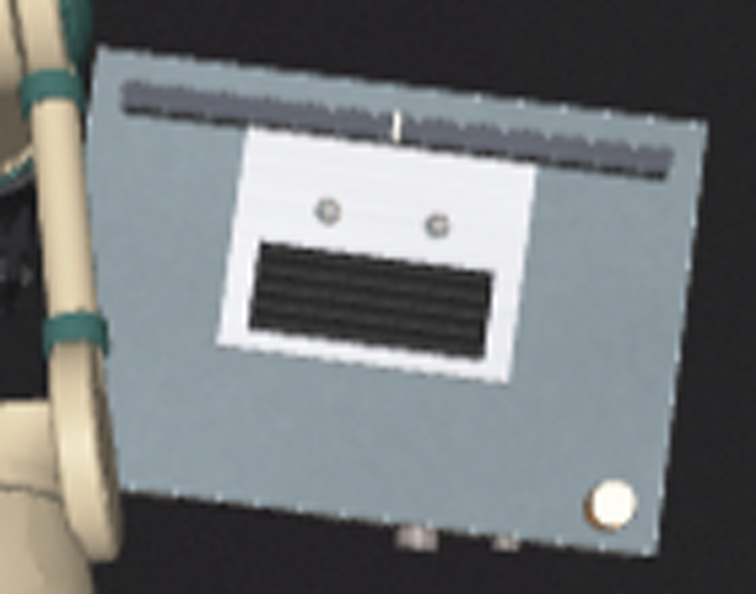

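View pics/w9.png

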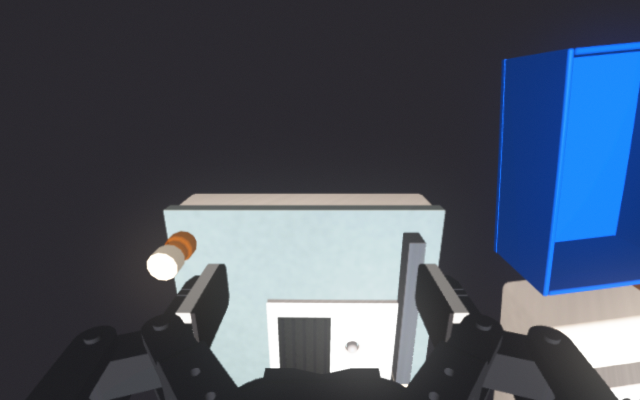

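```bash
python3 - <<'E'
from h import *
sp=unz([[387,149],[428,360],[211,363],[187,151],[329,212],[343,290]],4.6,[325,155])
tp=unz([[248,127],[537,166],[510,382],[218,345],[328,211],[438,225]],5.4,[260,90])
for n,m,d in (("side",sp,[.58209,-.02983,-.12185]),("top",tp,[.57922,-.03246,-.11961])):
    q=least_squares(lambda p:(proj(platepts(p,p[3],PC),n)-m).ravel(),[.6,-.02,-.1,0.])
    D[:]=d
    o=platepts(q.x,q.x[3],[[0,0,0]])[0]
    print(n,"origin local mm",local_of(o),"yaw",np.degrees(q.x[2]-d[2]).round(2),"tilt",np.degrees(q.x[3]).round(2),np.abs(q.fun).max().round(2))
E
```

```text
side origin local mm [24.3  2.2] yaw -0.53 tilt 0.55 0.34
top origin local mm [23.5  2.2] yaw -0.31 tilt 1.51 0.15
```

The plate reads flat, but about 2 mm to +y, at the edge of the pins' play. I'll nudge it slightly further to centre it.

Emit:
drive_tool(targets=[0, 0, 0, -30, 0, 0, 1, 0, 0, 0, -30, 0, 20, 1, 0, 0, 0, 0, 0, 50, 1, 0, 0, 0, 0, 0, 40, 1, 0, 0, 0, 0, 0, 14, 1, 0, 0, 0, -6, 0, 5, 1, 0, 0, 0, -10, 0, 0, 1, 0, 0, 0, -8, 0, 0, 1, 0, 0, 0, -2, 0, 0, 1, 0, 0, 0, 0, 0, 0, 1])

```text
clock: 15.1
position: [0.6092, 0.0632, 0.0601]
ee_rot: [0.0, 0.749, 0.663, 0.001]
contact_force: [-0.2, -0.4, 0.6]
width: 0.0856
```

```bash
python3 -c "
from h import *
go([16.5,92],58.5,-90)"
```

```text
t 15.1 pos [0.6092 0.0632 0.0601] deck-local [17.  97.3] F [-0.2 -0.4  0.6] w 0.0856
shift now-axes mm [-5.3 -0.5  1.6] shift goal-axes [-5.3 -0.5  1.6] turn deg [ 0.06 -0.02 -0.06]
```

Emit:
drive_tool(targets=[0, 0, 0, -2, 0, 1.5, 1, 0, 0, 0, -1.5, 0, 0, 1, 0, 0, 0, -1, 0, 0, 1, 0, 0, 0, 0, 0, 0, 1])

```text
clock: 15.6
position: [0.6082, 0.0592, 0.0579]
ee_rot: [-0.0, 0.749, 0.663, 0.0]
contact_force: [-1.3, 0.1, -0.4]
width: 0.0854
```

Emit:
drive_tool(targets=[0, 0, 0, -1, 0, 0, 1, 0, 0, 0, 0, 0, 0, 1])

```text
clock: 15.85
position: [0.6081, 0.058, 0.0579]
ee_rot: [-0.0, 0.749, 0.663, -0.0]
contact_force: [-0.6, -0.1, -0.4]
width: 0.0854
```

Emit:
drive_tool(targets=[0, 0, 0, -0.7, 0, 0, 1, 0, 0, 0, 0, 0, 0, 1])

```text
clock: 16.1
position: [0.6082, 0.0572, 0.058]
ee_rot: [0.0, 0.749, 0.663, 0.0]
contact_force: [-0.1, 1.9, -0.2]
width: 0.0854
```

Emit:
drive_tool(targets=[0, 0, 0, -0.7, 0, 0, 1, 0, 0, 0, 0, 0, 0, 1])

```text
clock: 16.35
position: [0.6081, 0.0564, 0.058]
ee_rot: [0.0, 0.749, 0.663, 0.0]
contact_force: [-0.1, 1.1, -0.3]
width: 0.0853
```

```bash
python3 - <<'E'
from h import *
go([16.5,91],58.5,-90)
im=get_image('side')[155:285,325:445];cv2.imwrite('pics/s10.png',cv2.resize(im,None,fx=4.6,fy=4.6,interpolation=cv2.INTER_CUBIC)[:,:,::-1])
E
```

```text
t 16.35 pos [0.6081 0.0564 0.058 ] deck-local [16.7 90.5] F [-0.1  1.1 -0.3] w 0.0853
shift now-axes mm [ 0.5 -0.2 -0.5] shift goal-axes [ 0.5 -0.2 -0.5] turn deg [ 0.01 -0.   -0.03]
```

View pics/s10.png

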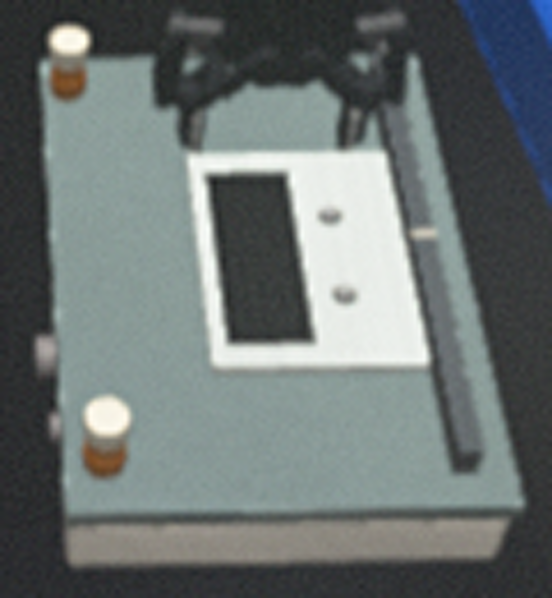

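Emit:
drive_tool(targets=[0, 0, 0, 5, 0, 0, 1, 0, 0, 0, 15, 0, 0, 1, 0, 0, 0, 10, 0, -20, 1, 0, 0, 0, 0, 0, -50, 1, 0, 0, 0, 0, 0, -50, 1, 0, 0, 0, 40, 0, -10, 1, 0, 0, 0, 40, 0, 0, 1, 0, 0, 0, 40, 0, 0, 1, 0, 0, 0, 0, 0, 0, 1, 0, 0, 0, 0, 0, 0, 1, 0, 0, 0, 0, 0, 0, 1])

```text
clock: 17.77
position: [0.626, 0.2047, 0.188]
ee_rot: [0.0, 0.749, 0.663, -0.0]
contact_force: [-0.1, -0.3, 0.1]
width: 0.0855
```

```bash
python3 - <<'E'
from h import *
go([17,91],58.5,-90)
s=get_state();im=get_image('wrist');cv2.imwrite('pics/w11.png',im[:,:,::-1]);np.save('pics/w11.npy',wristT(s))
a=get_image('side')
im=a[155:285,325:445];cv2.imwrite('pics/s11.png',cv2.resize(im,None,fx=4.6,fy=4.6,interpolation=cv2.INTER_CUBIC)[:,:,::-1])
im=get_image('top');cv2.imwrite('pics/t11f.png',im[:,:,::-1]);im=im[90:200,260:400];cv2.imwrite('pics/t11.png',cv2.resize(im,None,fx=5.4,fy=5.4,interpolation=cv2.INTER_CUBIC)[:,:,::-1])
E
```

```text
t 17.77 pos [0.626  0.2047 0.188 ] deck-local [ 16.6 239.8] F [-0.1 -0.3  0.1] w 0.0855
shift now-axes mm [-148.7    0.6  129.6] shift goal-axes [-148.8    0.4  129.5] turn deg [-0.01  0.03 -0.07]
```

View pics/s11.png

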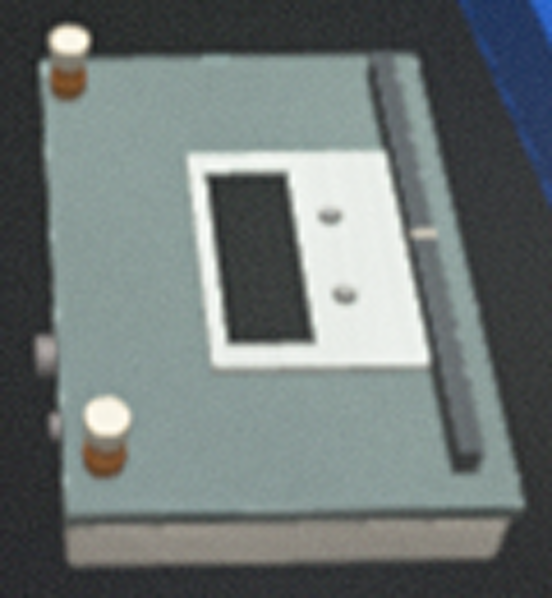

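View pics/t11.png

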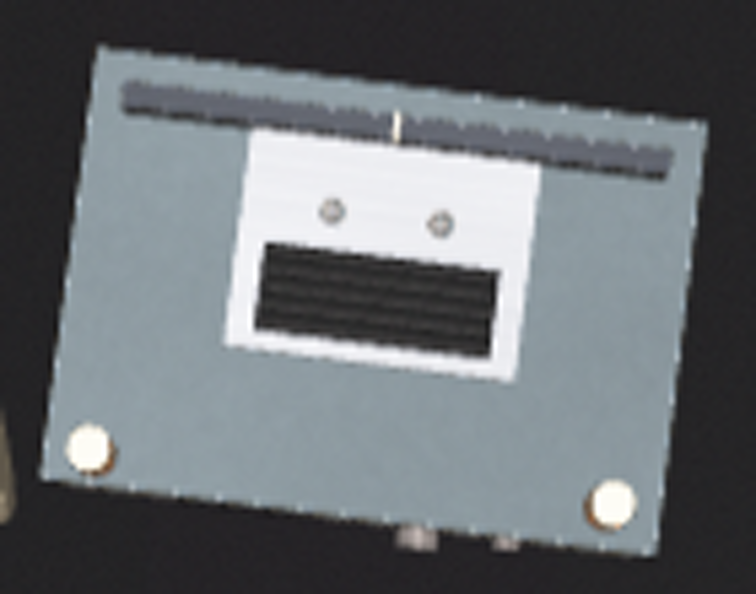

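View pics/w11.png

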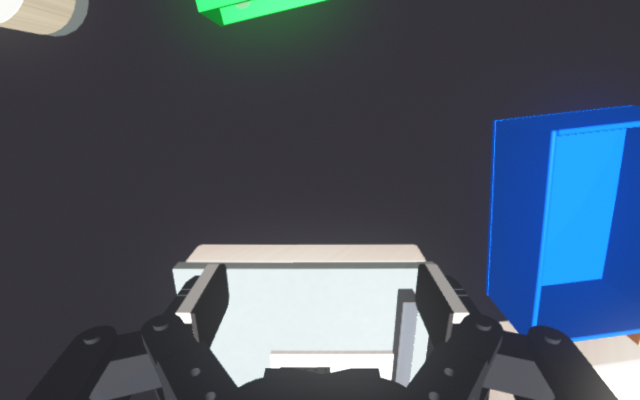

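View pics/t11f.png

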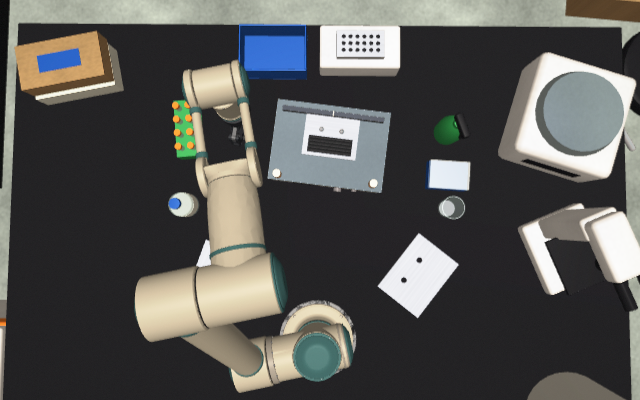

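```bash
python3 - <<'E'
from h import *
from rig import sign_off
sp=unz([[388,152],[430,365],[212,367],[189,154],[330,216],[344,295]],4.6,[325,155])
tp=unz([[252,128],[541,164],[515,381],[225,345],[332,211],[440,224]],5.4,[260,90])
for n,m,d in (("side",sp,[.58209,-.02983,-.12185]),("top",tp,[.57922,-.03246,-.11961])):
    q=least_squares(lambda p:(proj(platepts(p,p[3],PC),n)-m).ravel(),[.6,-.02,-.1,0.])
    D[:]=d;o=platepts(q.x,q.x[3],[[0,0,0]])[0]
    print(n,local_of(o),"yaw",np.degrees(q.x[2]-d[2]).round(2),"tilt",np.degrees(q.x[3]).round(2),np.abs(q.fun).max().round(2))
E
```

```text
side [24.7 -0.7] yaw -0.57 tilt 0.35 0.31
top [24.2 -0.2] yaw 0.15 tilt 0.92 0.29
```

Both fits put the plate within 1 mm of the seat and flat to within measurement error, so I'm handing it in.

```bash
python3 -c "
from rig import sign_off
print(sign_off())"
```

```text
the job is handed in; nothing more can be done
None
```

The plate is seated over both pins, and I handed the job in at about 18 s of the 58 s allowed.

- **What I did:** With the fingers open, I pushed the plate's near edge square against the fence, at up to about 7 N. I then slid it along the fence with both fingertips on its left side until the holes dropped over the pins. It first came to rest about 2 mm off centre, so I gave it one small nudge and moved the hand clear.
- **Position:** Fits from the two cameras put the plate origin at (24.7, -0.7) and (24.2, -0.2) mm on the deck. The seat is at (24.5, 0).
- **Flatness:** The side camera gave 0.35° of tilt and 0.57° of yaw. The top camera gave 0.9° and 0.15°, and it is the weaker of the two for tilt. I take both as measurement noise, since the plate started at about 6° tilt. The pins show in both holes.
- **Bystanders:** In the last pictures the two vials stand where they were. The bench items in view in the top picture also look unmoved, though the arm covered part of the bench there.
- **Forces:** The wrist reading was about 0 N with the hand clear. The highest I saw was about 7 N.
- **Checks that fell short:** My last wrist picture didn't show the pins, because the hand blocked the view.

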